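# Close a reclaimed control housing with its quarter-turn cover

### The arm

A 6-joint arm with a two-finger parallel gripper is mounted at the origin on the work surface. World frame = base frame: x ahead of the robot, y to its left, z up, the work surface at z = 0. Lengths are in m, angles in rad, forces in N, time in s.
With the tool pointing down it reaches from about 0.375 to 0.9 m from the base axis. Payload 3.1 kg.
Tool frame: the origin (TCP) lies on the centre line of the jaws, within the pads' length; the fingertips stand robot.tip_reach ahead of it and the grasp point (between the pads) is the TCP (robot.tip_reach is the distance from the TCP to the fingertips, in m); z points along the fingers, y is the direction in which the jaws open and shut (so a half turn about z gives the same grasp; the last joint's range is limited). The gripper opens to 87 mm and grips with 3 to 60 N. Pads are 19 mm wide; open, the fingers measure 117 mm over their backs; the gripper's body (75 mm by 190 mm) begins 51 mm behind the grasp point.
Start: joints at [-1.458, 0.527, 1.433, -0, 1.181, -0.178], TCP at [0.18, -0.599, 0.242] pointing down, gripper open.
Joint ranges: [-3.08, 3.08], [-0.75, 2.2], [0.22, 2.44], [-1.43, 4.57], [0, 2.65], [-2.85, 2.85]. Speed limits (rad/s): [2.79, 2.79, 3.14, 3.14, 3.14, 3.14].

### API

Orientations are given as a unit quaternion [x, y, z, w].
In Python, from rig import telemetry, viewer, robot gives the robot as it stands. The module is installed in compiled form; this text tells all that it offers.
- The arm moves only by the tool step_arm, never from a script. Its argument "targets" is a list of rows, each an object of numbers: "dx", "dy", "dz": the shift along the tool's x, y, z in m; "rx", "ry", "rz": the turn, a rotation vector about the tool's x, y, z in degrees. In form: [{"dx": .., "dy": .., "dz": .., "rx": .., "ry": .., "rz": ..}, ...]. A call has exactly 5 rows; each row is the pose to reach, as a shift and turn from the pose measured when the call began, along the tool's axes at that moment; what a row does not reach only later rows make up. A row lasts 1/8 s, in which the tool goes at most 62.5 mm and 10.7 degrees, less where a joint would pass 70% of its speed; a pose out of reach is approached as far as the arm can. A call with a gripper value outside its range is refused whole. "gripper" is the opening, from 0 (shut) to 1 (fully open), set as the call begins (left out, the last holds). The fingers move at their own pace and stop on an object; "force" is the grip in N (left out, the last holds). Time passes only in rows, so rows that repeat a pose let the fingers close, or fill a call up. It gives the time, the measured TCP pose, the force and the opening at its end, in the units of the state.
- telemetry.get_obs(): the state, without advancing time (a new reading comes with each control period).
- viewer.camera(name): name is "side" or "top" or "wrist"; returns a dict with "img" (400x640x3 uint8, blue, green, red), "depth" (400x640 float32, m along the optical axis (not along the pixel's ray), 0 where there is no reading), "K" (3x3 intrinsics, pixels), "R" (3x3) and "t" (3): a world point X has camera coordinates R X + t. Camera axes: x right, y down, z forward; pixel columns grow to the right and rows downward; lengths in m; the calibration is good to about 2 mm. The wrist camera is an equidistant fisheye: a pixel r from the principal point sees the ray r / f radians off the axis. A picture is of the moment at which its call begins.
- robot.hand_in(): hands the job in, once; it reports no verdict.
The state is a dict: "time": time; "q": joint angles; "joint_velocities": joint speeds; "joint_torque": joint torques, N m; "position": TCP position; "tool_rot": TCP orientation; "ft_force": force on the tool from outside, world axes, zero at the start; "moment": the same for the moment, N m; "grip_width": finger opening in m.
Only numpy, scipy, OpenCV 4.12 (cv2) and the standard library are available. Lean on these libraries where they do the work, as an engineer would, in place of code of your own. Each camera call takes 0.05 s, during which the arm holds its last target.

### The job

Take the loose black cover off its timber rest by its orange wing and seat it in the recess on top of the aluminium housing; then push the sprung wing stud in until you feel it bottom and turn it clockwise (seen from above) until it locks, and let go. Press gently, never with more than 25 N, and do not disturb the canister, gear and spanner lying nearby.

Things in the scene. Friction and masses are not known exactly. Their poses are not given: they have to be found in the camera images.
- cover_base (a point): Centre of the underside of the loose black plastic cover: 110 mm (its x) by 80 mm (its y), 6 mm thick, 0.3 kg, z up. At first flat on a timber rest, 50 mm above the bench. A captive sprung stud runs through its centre; the cross-pin (25 mm long, 5 mm thick) at its foot is 20 mm below the underside when the stud is out, along the cover's x while unturned.
- wing (a point): Centre of the stud's orange wing, the grip: 34 mm long (its x), 12 mm thick (its y), 26 mm tall; 52 mm above the cover's underside when the stud is out, above a 16 mm thick stem. It moves down and turns with the stud. Pinch it across the 12 mm, firmly (40 N or more); the cover can be carried by it.
- seat (a point): Centre of the flat ledge, 80 mm above the bench, in the recess on top of the fixed aluminium housing (170 x 140 mm, 86 mm high; x long way, z up). The cover's underside rests here, its top then flush. Recess 113 mm (x) by 83 mm (y): 1.5 mm play on each side, rounded lead-in edges. The cover goes in with its x along the housing's x, either way round.
- slot (a point): Centre of the receiver slot below the seat, about 21 mm under the ledge (true depth differs by up to 5 mm and is not shown). The slot, 30 mm along the housing's x by 9 mm, takes the cross-pin. The pin must pass wholly beneath the plate before it can turn; a hard bottom lies 2.5 mm beyond that. After the turn it springs 5.5 mm up from the bottom into a notch.
- stud (a joint): How far the stud is pushed in, m: 0 out, grows as pressed. Spring 2 N, plus 0.3 N per mm. Cover seated, the hard bottom is met at 8.5 to 18.5 mm, unknown: only force tells (spring alone at most 8 N there, then a steep rise). It can turn only in the last 2.5 mm before the bottom, most easily 1 mm off it. Locked it reads 3 to 13 mm.
- stud_turn (a joint): Turn of the stud relative to the cover, rad, clockwise seen from above: 0 unlocked, the locking notch at 1.40 (80 degrees), end stop at 1.45. It takes under 0.3 N m. Locked, the spring already loads the cover and pin by up to 15 N in all, so do not tug hard. It stays 0 while the cover is carried if the wing is not twisted.
- canister: Bystander: blue metal canister, 76 mm across, 82 mm tall, standing; origin at the centre of its underside.
- gear: Bystander: steel gear lying flat, 82 mm across, 30 mm tall; origin at the centre of its underside.
- spanner: Bystander: steel spanner 180 mm long, lying flat, along its x.

How it is judged:
By the outcome, as a careful person would: the job done as asked, in the order asked, and still so for the second after the job is handed in, with the robot touching nothing.
It also fails if it takes over 51 s, if anything falls off the work surface, if the arm or the gripper's body presses on something with over 40 N, if the wrist force passes 120 N, or if a joint passes its speed limit or range.

## Working session

There is one attempt and no reset: what is moved stays moved. The work goes in short steps, Python scripts to look and compute and a tool call to move; the robot and the scene stay as the last step left them, time stands still between calls to the robot, and variables do not carry over. Pictures are saved under pics/ and viewed, and the job is handed in when it is done.

Besides the shell and the picture viewer there is one more tool, called after "Request:" by a JSON object that holds its "op" and its "data", one argument or row to a line. step_arm: Moves the arm, as the interface text tells. Its arguments: {"type":"object","properties":{"targets":{"type":"array"},"gripper":{"type":"number"},"force":{"type":"number"}},"required":["targets"]}

```bash
mkdir -p pics; python3 - <<'E'
from rig import telemetry, viewer, robot
import cv2,pickle
o=telemetry.get_obs();print({k:o[k] for k in('time','position','tool_rot','ft_force','grip_width')},robot.tip_reach)
d={}
for n in('side','top','wrist'):
    d[n]=viewer.camera(n); cv2.imwrite(f'pics/{n}0.png',d[n]['img']); print(n,d[n]['K'].tolist(),d[n]['R'].tolist(),d[n]['t'])
pickle.dump(d,open('d0.pkl','wb'))
E
```

```text
{'time': 0.0, 'position': array([ 0.17973699, -0.59787352,  0.24054915]), 'tool_rot': array([ 9.89374301e-01,  1.45386721e-01,  2.86863478e-05, -1.09188754e-03]), 'ft_force': array([-0.35053655, -0.07165168, -0.04313527]), 'grip_width': 0.08672539603144573} 0.019
side [[478.14146565514426, 0.0, 320.4508508225272], [0.0, 478.14146565514426, 204.03260526410548], [0.0, 0.0, 1.0]] [[-0.971305776835754, -0.2371629470787543, -0.01785565508213628], [-0.14219663782919378, 0.6392666273556294, -0.7557236898095967], [0.19064418185605703, -0.7314997714847755, -0.6546471417810942]] [0.5942721  0.14791617 1.15441529]
top [[418.15286844978317, 0.0, 315.07703307157743], [0.0, 418.15286844978317, 201.4633211459106], [0.0, 0.0, 1.0]] [[-0.012343293892728762, -0.9996318163733872, 0.02416350119334673], [-0.9987691466549615, 0.011164450200596324, -0.04832749467785773], [0.04803992907985694, -0.024730279936983162, -0.9985392222983736]] [-0.00885339  0.6200027   1.26746424]
wrist [[309.70691628693146, 0.0, 323.86212356834517], [0.0, 309.70691628693146, 198.78194892185851], [0.0, 0.0, 1.0]] [[0.28785716746379647, -0.9576715008382687, -0.0018835131799059233], [-0.9175658460351035, -0.27636434774405, 0.285824536185912], [-0.27424654843699625, -0.08054839401369131, -0.9582801192199548]] [-0.6242264  -0.03393852  0.38996477]
```

View pics/top0.png

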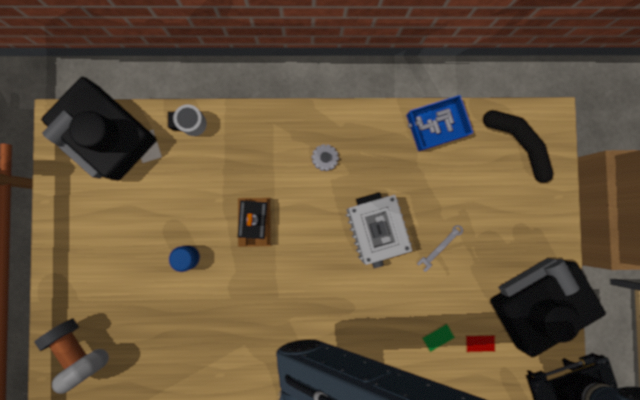

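View pics/side0.png

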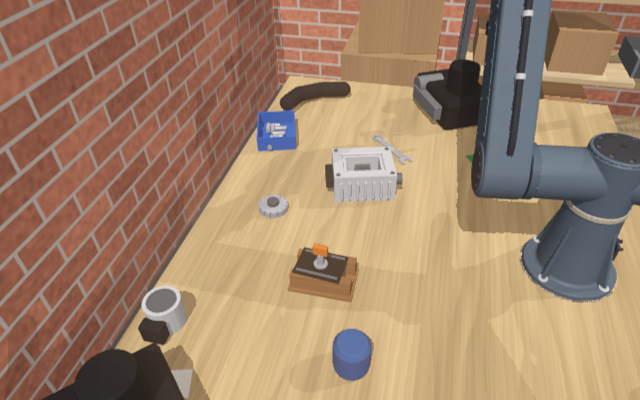

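View pics/wrist0.png

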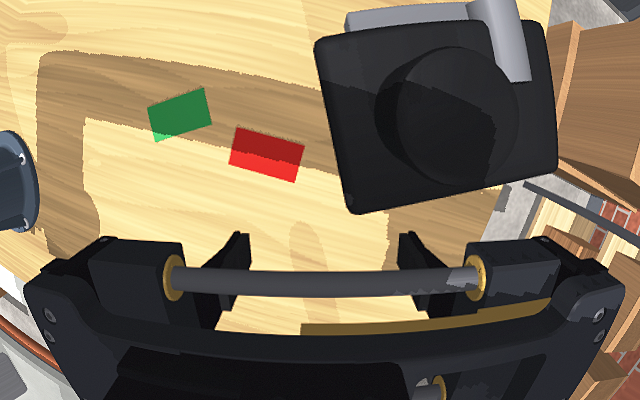

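```bash
cat > h.py <<'E'
import numpy as np,cv2
def ray(c,u,v):
    d=np.linalg.inv(c['K'])@np.array([u,v,1.]);return -c['R'].T@c['t'], c['R'].T@d
def onz(c,u,v,z):
    o,d=ray(c,u,v);return o+d*(z-o[2])/d[2]
def cloud(c):
    v,u=np.mgrid[0:400,0:640];p=np.stack([u,v,np.ones_like(u)],-1)@np.linalg.inv(c['K']).T
    P=p*c['depth'][...,None];return (P-c['t'])@c['R']
def tri(c1,p1,c2,p2):
    o1,d1=ray(c1,*p1);o2,d2=ray(c2,*p2)
    s=np.linalg.lstsq(np.stack([d1,-d2],1),o2-o1,rcond=None)[0]
    a=o1+s[0]*d1;b=o2+s[1]*d2;return (a+b)/2,np.linalg.norm(a-b)
E
python3 - <<'E'
from h import *
import pickle
d=pickle.load(open('d0.pkl','rb'))
c=d['top'];im=c['img']
a=cv2.resize(im[180:280,225:305],None,fx=5,fy=5,interpolation=cv2.INTER_CUBIC)
b=cv2.resize(im[180:280,340:420],None,fx=5,fy=5,interpolation=cv2.INTER_CUBIC)
cv2.imwrite('pics/z1.png',np.hstack([a,b]))
s=d['side']['img']
a=cv2.resize(s[235:305,280:370],None,fx=4.4,fy=4.4,interpolation=cv2.INTER_CUBIC)
b=cv2.resize(s[140:210,320:410],None,fx=4.4,fy=4.4,interpolation=cv2.INTER_CUBIC)
cv2.imwrite('pics/z2.png',np.hstack([a,b]))
for n in('top','side'):
    c=d[n];h=cv2.cvtColor(c['img'],cv2.COLOR_BGR2HSV);P=cloud(c)
    m=(h[...,0]>4)&(h[...,0]<18)&(h[...,1]>200)&(h[...,2]>150)
    k,l,st,ce=cv2.connectedComponentsWithStats(m.astype(np.uint8))
    for i in range(1,k):
        if st[i,4]>8: print(n,st[i],ce[i],np.median(P[l==i],0))
P=cloud(d['top'])
for z0,z1,x0,x1,y0,y1 in((.052,.059,.3,.75,.1,.35),(.078,.092,.3,.75,-.35,0),(.07,.1,.2,.7,.2,.6)):
    m=(P[...,2]>z0)&(P[...,2]<z1)&(P[...,0]>x0)&(P[...,0]<x1)&(P[...,1]>y0)&(P[...,1]<y1)
    print(m.sum(),P[m].mean(0),cv2.minAreaRect(P[m][:,:2].astype(np.float32)))
E
```

```text
top [248 214   3  11  28] [248.96428571 218.75      ] [0.56914481 0.17283402 0.11488261]
851 [0.56457905 0.17339435 0.05550017] ((0.538737952709198, 0.23918163776397705), (0.14893454313278198, 0.2575232684612274), 15.227927207946777)
1993 [ 0.53330952 -0.20284103  0.0848567 ] ((0.5339387655258179, -0.20275628566741943), (0.17002205550670624, 0.14099611341953278), 15.52767562866211)
559 [0.47111665 0.38736362 0.08057861] ((0.44954830408096313, 0.4678686261177063), (0.26123425364494324, 0.49970611929893494), 89.68248748779297)
```

View pics/z1.png

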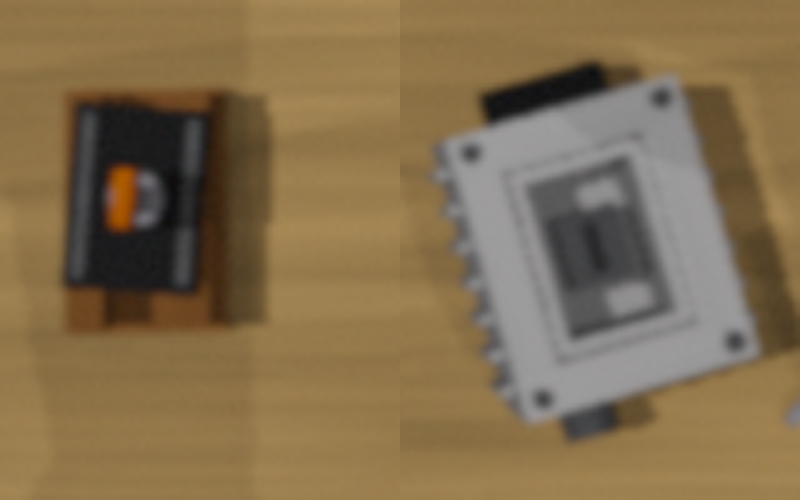

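View pics/z2.png

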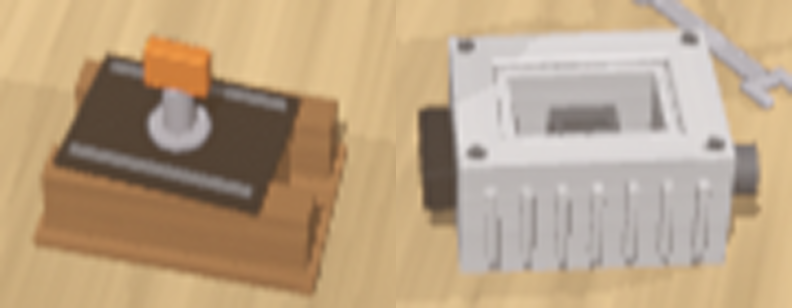

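```bash
python3 - <<'E'
from h import *
import pickle
d=pickle.load(open('d0.pkl','rb'))
for n,(r0,r1,c0,c1) in(('top',(200,245,235,275)),('side',(238,265,305,335))):
    c=d[n];h=cv2.cvtColor(c['img'],cv2.COLOR_BGR2HSV);P=cloud(c)
    m=(h[...,0]>5)&(h[...,0]<16)&(h[...,1]>190)&(h[...,2]>(130 if n=='top' else 170))
    k=np.zeros_like(m);k[r0:r1,c0:c1]=1;m&=k
    ys,xs=np.where(m);print(n,m.sum(),xs.min(),xs.max(),ys.min(),ys.max(),xs.mean(),ys.mean())
    print(cv2.minAreaRect(np.stack([xs,ys],1).astype(np.float32)))
    Q=P[m];print(Q.mean(0),np.percentile(Q,[3,50,97],0).round(4).tolist())
c=d['top'];P=cloud(c);h=cv2.cvtColor(c['img'],cv2.COLOR_BGR2HSV)
# cover corners from zoom
for p in((82,103),(212,112),(198,290),(65,283)):
    print(onz(c,225+p[0]/5-.4,180+p[1]/5-.4,.056).round(4))
# cover by depth + not brown
m=(P[...,2]>.050)&(P[...,2]<.064)&((h[...,1]<110)|(h[...,2]<50));k=np.zeros_like(m);k[195:245,230:275]=1;m&=k
print(m.sum(),cv2.minAreaRect(P[m][:,:2].astype(np.float32)))
m=k.astype(bool)&(P[...,2]>.1);print('wing',m.sum(),P[m].mean(0),cv2.minAreaRect(P[m][:,:2].astype(np.float32)))
print('recess')
m=(P[...,2]<.083)&(P[...,2]>.0);k=np.zeros_like(m);k[203:258,358:402]=1;m&=k
for p in((505,175),(640,135),(695,320),(560,360)):
    print(onz(c,340+(p[0]-400)/5-.4,180+p[1]/5-.4,.086).round(4))
E
```

```text
top 30 247 251 214 224 249.3 219.26666666666668
((249.0, 219.0), (10.0, 4.0), 90.0)
[0.56704308 0.17278266 0.10871601] [[0.5537, 0.167, 0.0548], [0.5677, 0.1705, 0.1144], [0.5818, 0.1867, 0.1173]]Traceback (most recent call last):
  File "<stdin>", line 8, in <module>
    return umr_minimum(a, axis, None, out, keepdims, initial, where)
ValueError: zero-size array to reduction operation minimum which has no identity
```

```bash
python3 - <<'E'
from h import *
import pickle
d=pickle.load(open('d0.pkl','rb'))
cs={}
for n,(r0,r1,c0,c1) in(('top',(200,245,235,275)),('side',(238,262,308,332))):
    c=d[n];h=cv2.cvtColor(c['img'],cv2.COLOR_BGR2HSV);P=cloud(c)
    m=(h[...,0]>5)&(h[...,0]<16)&(h[...,1]>150)&(h[...,2]>130)
    k=np.zeros_like(m);k[r0:r1,c0:c1]=1;m&=k
    ys,xs=np.where(m);print(n,m.sum(),xs.min(),xs.max(),ys.min(),ys.max(),xs.mean(),ys.mean())
    cs[n]=(xs.mean(),ys.mean());Q=P[m];print(np.percentile(Q,[3,50,97],0).round(4).tolist())
print('tri',tri(d['top'],cs['top'],d['side'],cs['side']))
c=d['top'];P=cloud(c);h=cv2.cvtColor(c['img'],cv2.COLOR_BGR2HSV)
q=np.array([onz(c,225+p[0]/5-.4,180+p[1]/5-.4,.056) for p in((82,103),(212,112),(198,290),(65,283))]);print(q.round(4),q.mean(0))
k=np.zeros(P.shape[:2],bool);k[195:245,230:275]=1
m=k&(P[...,2]>.050)&(P[...,2]<.064)&((h[...,1]<110)|(h[...,2]<50))
print(m.sum(),cv2.minAreaRect(P[m][:,:2].astype(np.float32)))
m=k&(P[...,2]>.1);print('wing',m.sum(),P[m].mean(0),cv2.minAreaRect(P[m][:,:2].astype(np.float32)))
q=np.array([onz(c,340+(p[0]-400)/5-.4,180+p[1]/5-.4,.086) for p in((505,175),(640,135),(695,320),(560,360))]);print(q.round(4),q.mean(0))
for n,z in(('canister',(225,290,150,215)),):
    m=np.zeros(P.shape[:2],bool);m[z[0]:z[1],z[2]:z[3]]=1;m&=P[...,2]>.07;print(n,P[m].mean(0))
E
```

```text
top 32 247 251 214 224 249.15625 219.25
[[0.5537, 0.167, 0.0549], [0.5677, 0.1715, 0.1143], [0.5818, 0.1867, 0.1172]]
side 156 313 327 244 256 319.93589743589746 249.82051282051282
[[0.5515, 0.1711, 0.0915], [0.5672, 0.1799, 0.108], [0.5832, 0.1834, 0.1154]]
tri (array([0.56785729, 0.17435636, 0.10087218]), np.float64(0.0014173393139445645))
[[0.6241 0.2039 0.056 ]
 [0.6179 0.1273 0.056 ]
 [0.5129 0.1362 0.056 ]
 [0.5181 0.2143 0.056 ]] [0.56823207 0.17042425 0.056     ]
860 ((0.5668834447860718, 0.17093679308891296), (0.08020045608282089, 0.10892698913812637), 84.33711242675781)
wing 68 [0.56544515 0.14780559 0.28724359] ((0.5656421780586243, 0.09713859111070633), (0.1632661074399948, 0.030942166224122047), 89.45175170898438)
[[ 0.5768 -0.146   0.086 ]
 [ 0.5991 -0.2251  0.086 ]
 [ 0.4915 -0.2549  0.086 ]
 [ 0.4696 -0.176   0.086 ]] [ 0.53425974 -0.20051374  0.086     ]
canister [0.45952784 0.35987034 0.11876506]
```

Request:
{"op": "step_arm", "data": {
  "targets": [
    {"dx": 0.059, "dy": -0.063, "dz": 0, "rz": 5},
    {"dx": 0.118, "dy": -0.125, "dz": 0, "rz": 10},
    {"dx": 0.177, "dy": -0.188, "dz": 0, "rz": 14},
    {"dx": 0.237, "dy": -0.25, "dz": 0, "rz": 18},
    {"dx": 0.296, "dy": -0.313, "dz": 0, "rz": 22}
  ],
  "gripper": 1
}}

```text
invalid input
```

```bash
cat > st.py <<'E'
from rig import telemetry
from scipy.spatial.transform import Rotation as Rn
import numpy as np,sys
def st(tgt=None,yaw=None):
    o=telemetry.get_obs();R=Rn.from_quat(o['tool_rot']).as_matrix()
    y=np.degrees(np.arctan2(R[1,0],R[0,0]))
    print('t %.2f'%o['time'],'p',o['position'].round(4),'yaw %.2f'%y,'zax',R[:,2].round(4),'F',o['ft_force'].round(2),'M',o['moment'].round(2),'w %.4f'%o['grip_width'],'q6 %.2f'%o['q'][5])
    if tgt is not None:
        print('d',(R.T@(np.array(tgt)-o['position'])).round(4), None if yaw is None else 'rz %.1f'%(y-yaw))
        if yaw is not None:
            c,s=np.cos(np.radians(yaw)),np.sin(np.radians(yaw))
            print('rotvec',np.degrees(Rn.from_matrix(R.T@np.array([[c,s,0],[s,-c,0],[0,0,-1.]])).as_rotvec()).round(2))
a=[float(x) for x in sys.argv[1:]]
st(a[:3] or None,a[3] if len(a)>3 else None)
E
python3 st.py 0.567 0.172 0.2 -5.5
```

```text
t 0.15 p [ 0.1798 -0.598   0.2408] yaw 16.72 zax [-2.0e-04  1.7e-03 -1.0e+00] F [-0.58  0.17  1.01] M [-0.05 -0.01 -0.04] w 0.0871 q6 -0.18
d [ 0.5924 -0.626   0.042 ] rz 22.2
rotvec [-0.1   0.   22.22]
```

Request:
{"op": "step_arm", "data": {
  "targets": [
    {"dx": 0.04, "dy": -0.042, "dz": 0, "rx": 0, "ry": 0, "rz": 5},
    {"dx": 0.08, "dy": -0.084, "dz": 0, "rx": 0, "ry": 0, "rz": 10},
    {"dx": 0.12, "dy": -0.127, "dz": 0, "rx": 0, "ry": 0, "rz": 14},
    {"dx": 0.16, "dy": -0.17, "dz": 0, "rx": 0, "ry": 0, "rz": 18},
    {"dx": 0.2, "dy": -0.212, "dz": 0, "rx": 0, "ry": 0, "rz": 22}
  ],
  "gripper": 1
}}

```text
time: 0.78
position: [0.3108, -0.3356, 0.2411]
tool_rot: [0.999, -0.048, -0.0, -0.001]
ft_force: [1.1, -0.3, 0.6]
grip_width: 0.087
```

```bash
python3 st.py 0.567 0.172 0.2 -5.5
```

```text
t 0.78 p [ 0.3108 -0.3356  0.2411] yaw -5.45 zax [-0.      0.0018 -1.    ] F [ 1.12 -0.34  0.57] M [ 0.   -0.01  0.04] w 0.0870 q6 0.60
d [ 0.2068 -0.5296  0.0421] rz 0.1
rotvec [-0.1   0.01  0.05]
```

Request:
{"op": "step_arm", "data": {
  "targets": [
    {"dx": 0.022, "dy": -0.057, "dz": 0, "rx": 0, "ry": 0, "rz": 0},
    {"dx": 0.044, "dy": -0.114, "dz": 0, "rx": 0, "ry": 0, "rz": 0},
    {"dx": 0.066, "dy": -0.17, "dz": 0, "rx": 0, "ry": 0, "rz": 0},
    {"dx": 0.088, "dy": -0.226, "dz": 0, "rx": 0, "ry": 0, "rz": 0},
    {"dx": 0.11, "dy": -0.282, "dz": 0, "rx": 0, "ry": 0, "rz": 0}
  ]
}}

```text
time: 1.4
position: [0.4478, -0.0636, 0.2417]
tool_rot: [0.999, -0.048, 0.0, -0.001]
ft_force: [0.5, -0.6, 0.6]
grip_width: 0.0868
```

Request:
{"op": "step_arm", "data": {
  "targets": [
    {"dx": 0.024, "dy": -0.062, "dz": 0, "rx": 0, "ry": 0, "rz": 0},
    {"dx": 0.048, "dy": -0.124, "dz": 0, "rx": 0, "ry": 0, "rz": 0},
    {"dx": 0.072, "dy": -0.186, "dz": 0, "rx": 0, "ry": 0, "rz": 0},
    {"dx": 0.09, "dy": -0.23, "dz": 0, "rx": 0, "ry": 0, "rz": 0},
    {"dx": 0.097, "dy": -0.247, "dz": 0, "rx": 0, "ry": 0, "rz": 0}
  ]
}}

```text
time: 2.02
position: [0.5688, 0.1763, 0.2418]
tool_rot: [0.999, -0.046, 0.001, -0.001]
ft_force: [0.1, -0.7, 0.4]
grip_width: 0.0872
```

```bash
python3 st.py 0.567 0.172 0.2 -5.5; python3 - <<'E'
from rig import viewer
import cv2,pickle
c=viewer.camera('wrist');cv2.imwrite('pics/w1.png',c['img']);pickle.dump(c,open('w1.pkl','wb'))
E
```

```text
t 2.02 p [0.5688 0.1763 0.2418] yaw -5.23 zax [ 0.0013  0.0021 -1.    ] F [ 0.14 -0.69  0.35] M [ 0.03  0.03 -0.05] w 0.0872 q6 1.77
d [-0.0015  0.0046  0.0418] rz 0.3
rotvec [-0.13 -0.06  0.27]
```

View pics/w1.png

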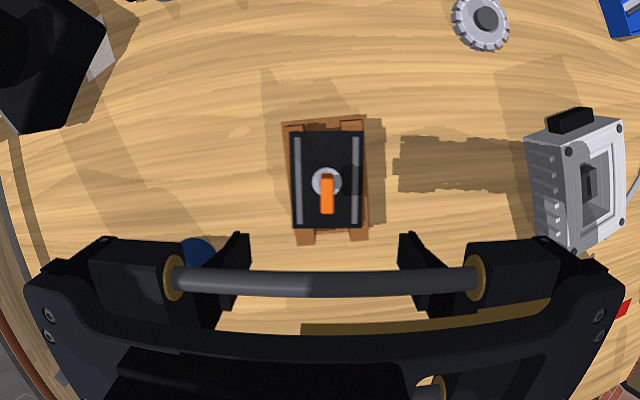

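The wrist view shows the cover at about (290–365, 130–230) px, with the orange wing at (327,195) between the fingers. I'll measure both precisely by rays.

```bash
cat >> h.py <<'E'
def fray(c,u,v):
    K=c['K'];x=(u-K[0,2])/K[0,0];y=(v-K[1,2])/K[1,1];r=np.hypot(x,y);s=np.sin(r)/r if r>1e-9 else 1
    return -c['R'].T@c['t'],c['R'].T@np.array([x*s,y*s,np.cos(r)])
def fonz(c,u,v,z):
    o,d=fray(c,u,v);return o+d*(z-o[2])/d[2]
E
python3 - <<'E'
from h import *
import pickle
c=pickle.load(open('w1.pkl','rb'));im=c['img'];h=cv2.cvtColor(im,cv2.COLOR_BGR2HSV)
cv2.imwrite('pics/w1z.png',cv2.resize(im[110:250,270:390],None,fx=4,fy=4,interpolation=cv2.INTER_CUBIC))
m=((h[...,0]>5)&(h[...,0]<18)&(h[...,1]>215)&(h[...,2]>150));m[:165]=0;m[220:]=0;m[:,:310]=0;m[:,345:]=0
ys,xs=np.where(m);print(m.sum(),xs.min(),xs.max(),ys.min(),ys.max())
b=((h[...,2]<60));k=np.zeros_like(b);k[125:235,285:370]=1;b&=k
cn=max(cv2.findContours(b.astype(np.uint8),0,2)[0],key=cv2.contourArea)
cn=cv2.convexHull(cn)[:,0].astype(float)
Q=np.array([fonz(c,u,v,.056)[:2] for u,v in cn]);print('cover',cv2.minAreaRect(Q.astype(np.float32)))
# housing in view
E
```

```text
37 322 332 178 210
cover ((0.5732166767120361, 0.1731846034526825), (0.0783325582742691, 0.11583041399717331), 85.30532836914062)
```

View pics/w1z.png

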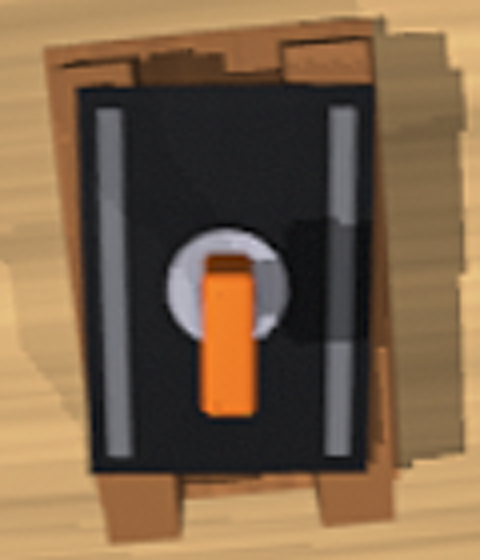

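```bash
python3 - <<'E'
from h import *
import pickle
c=pickle.load(open('w1.pkl','rb'))
def f(ps,z):
    q=np.array([fonz(c,270+(p[0]+.5)/4-.5,110+(p[1]+.5)/4-.5,z)[:2] for p in ps]);u=q[0]+q[1]-q[2]-q[3]
    w=q[0]+q[3]-q[1]-q[2]
    print(q.mean(0).round(4),'yaw',np.degrees(np.arctan2(u[1],u[0])),'L',np.hypot(*u)/2,'W',np.hypot(*w)/2)
f([(79,86),(374,84),(366,471),(92,474)],.056)
f([(201,272),(254,272),(258,415),(201,415)],.115)
E
```

```text
[0.5702 0.1735] yaw -4.744951865668207 L 0.10935818758563169 W 0.07808494362142065
[0.5705 0.1737] yaw -4.30401961080185 L 0.03357205218905996 W 0.012421079886707242
```

Request:
{"op": "step_arm", "data": {
  "targets": [
    {"dx": 0.0018, "dy": 0.0027, "dz": 0.04, "rx": -0.13, "ry": -0.06, "rz": -0.4},
    {"dx": 0.0018, "dy": 0.0027, "dz": 0.08, "rx": -0.13, "ry": -0.06, "rz": -0.4},
    {"dx": 0.0018, "dy": 0.0027, "dz": 0.115, "rx": -0.13, "ry": -0.06, "rz": -0.4},
    {"dx": 0.0018, "dy": 0.0027, "dz": 0.135, "rx": -0.13, "ry": -0.06, "rz": -0.4},
    {"dx": 0.0018, "dy": 0.0027, "dz": 0.14, "rx": -0.13, "ry": -0.06, "rz": -0.4}
  ]
}}

```text
time: 2.7
position: [0.5693, 0.1726, 0.1002]
tool_rot: [0.999, -0.043, -0.002, 0.0]
ft_force: [0.3, 0.5, -0.6]
grip_width: 0.0869
```

```bash
python3 st.py 0.570 0.1735 0.102 -4.8
```

```text
t 2.70 p [0.5693 0.1726 0.1002] yaw -4.94 zax [-3.9e-03 -1.0e-04 -1.0e+00] F [ 0.32  0.52 -0.61] M [ 0.01  0.02 -0.03] w 0.0869 q6 1.76
d [ 0.0006 -0.0009 -0.0018] rz -0.1
rotvec [ 0.02  0.22 -0.14]
```

Now settle and close.

Request:
{"op": "step_arm", "data": {
  "targets": [
    {"dx": 0.0006, "dy": -0.0009, "dz": -0.0015, "rx": 0, "ry": 0.2, "rz": -0.1},
    {"dx": 0.0006, "dy": -0.0009, "dz": -0.0015, "rx": 0, "ry": 0.2, "rz": -0.1},
    {"dx": 0.0006, "dy": -0.0009, "dz": -0.0015, "rx": 0, "ry": 0.2, "rz": -0.1},
    {"dx": 0.0006, "dy": -0.0009, "dz": -0.0015, "rx": 0, "ry": 0.2, "rz": -0.1},
    {"dx": 0.0006, "dy": -0.0009, "dz": -0.0015, "rx": 0, "ry": 0.2, "rz": -0.1}
  ],
  "gripper": 0,
  "force": 50
}}

```text
time: 3.32
position: [0.5701, 0.1736, 0.102]
tool_rot: [0.999, -0.042, 0.0, 0.0]
ft_force: [0.3, -0.0, -0.6]
grip_width: 0.0447
```

```bash
python3 st.py 0.570 0.1735 0.102 -4.8
```

```text
t 3.33 p [0.5701 0.1736 0.102 ] yaw -4.83 zax [ 1.e-04 -3.e-04 -1.e+00] F [ 0.34 -0.01 -0.55] M [ 0.02 -0.04 -0.02] w 0.0447 q6 1.76
d [-0.0001  0.0001 -0.    ] rz -0.0
rotvec [ 0.02 -0.01 -0.03]
```

Request:
{"op": "step_arm", "data": {
  "targets": [
    {"dx": 0, "dy": 0, "dz": 0, "rx": 0, "ry": 0, "rz": 0},
    {"dx": 0, "dy": 0, "dz": 0, "rx": 0, "ry": 0, "rz": 0},
    {"dx": 0, "dy": 0, "dz": 0, "rx": 0, "ry": 0, "rz": 0},
    {"dx": 0, "dy": 0, "dz": 0, "rx": 0, "ry": 0, "rz": 0},
    {"dx": 0, "dy": 0, "dz": 0, "rx": 0, "ry": 0, "rz": 0}
  ]
}}

```text
time: 3.95
position: [0.57, 0.1734, 0.102]
tool_rot: [0.999, -0.042, -0.0, 0.0]
ft_force: [0.2, -0.6, -0.3]
grip_width: 0.0115
```

```bash
python3 st.py 0.570 0.1735 0.102 -4.8
```

```text
t 3.95 p [0.57   0.1734 0.102 ] yaw -4.83 zax [-1.e-04 -6.e-04 -1.e+00] F [ 0.18 -0.56 -0.28] M [-0.1   0.05  0.03] w 0.0115 q6 1.76
d [-0.0001 -0.0001 -0.    ] rz -0.0
rotvec [ 0.03  0.   -0.03]
```

Request:
{"op": "step_arm", "data": {
  "targets": [
    {"dx": 0, "dy": 0, "dz": -0.01, "rx": 0, "ry": 0, "rz": 0},
    {"dx": 0, "dy": 0, "dz": -0.03, "rx": 0, "ry": 0, "rz": 0},
    {"dx": 0, "dy": 0, "dz": -0.06, "rx": 0, "ry": 0, "rz": 0},
    {"dx": 0, "dy": 0, "dz": -0.09, "rx": 0, "ry": 0, "rz": 0},
    {"dx": 0, "dy": 0, "dz": -0.11, "rx": 0, "ry": 0, "rz": 0}
  ]
}}

```text
time: 4.58
position: [0.5701, 0.1737, 0.2136]
tool_rot: [0.999, -0.042, 0.001, 0.0]
ft_force: [0.8, -0.6, -3.8]
grip_width: 0.0115
```

```bash
python3 st.py 0.534 -0.202 0.215 15.5;python3 - <<'E'
from rig import viewer
import cv2,pickle
c=viewer.camera('wrist');cv2.imwrite('pics/w2.png',c['img']);pickle.dump(c,open('w2.pkl','wb'))
E
```

```text
t 4.58 p [0.5701 0.1737 0.2136] yaw -4.82 zax [ 1.2e-03 -2.0e-04 -1.0e+00] F [ 0.77 -0.56 -3.78] M [0.   0.03 0.06] w 0.0115 q6 1.76
d [-0.0044  0.3774 -0.0014] rz -20.3
rotvec [ 2.000e-02 -7.000e-02 -2.032e+01]
```

View pics/w2.png

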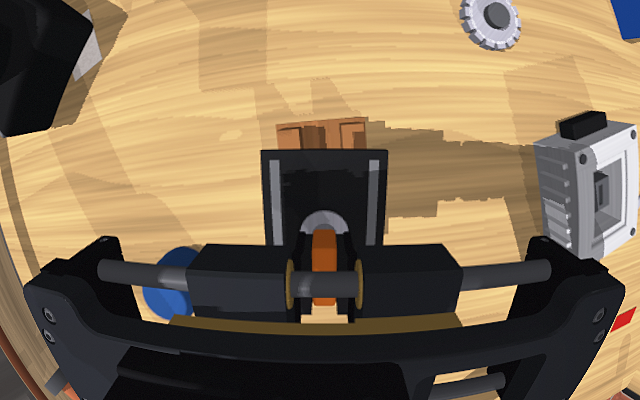

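Request:
{"op": "step_arm", "data": {
  "targets": [
    {"dx": -0.008, "dy": 0.03, "dz": 0, "rx": 0, "ry": 0, "rz": -2},
    {"dx": -0.021, "dy": 0.08, "dz": 0, "rx": 0, "ry": 0, "rz": -5},
    {"dx": -0.035, "dy": 0.135, "dz": 0, "rx": 0, "ry": 0, "rz": -9},
    {"dx": -0.049, "dy": 0.19, "dz": 0, "rx": 0, "ry": 0, "rz": -13},
    {"dx": -0.062, "dy": 0.24, "dz": 0, "rx": 0, "ry": 0, "rz": -16}
  ]
}}

```text
time: 5.25
position: [0.4884, -0.0614, 0.2152]
tool_rot: [0.995, 0.098, 0.003, -0.0]
ft_force: [0.6, -0.4, -3.5]
grip_width: 0.0118
```

```bash
python3 st.py 0.428 -0.231 0.215 15.5
```

```text
t 5.25 p [ 0.4884 -0.0614  0.2152] yaw 11.28 zax [ 5.1e-03  5.0e-04 -1.0e+00] F [ 0.61 -0.38 -3.5 ] M [-0.02 -0.07  0.05] w 0.0118 q6 1.02
d [-0.0924  0.1545 -0.0002] rz -4.2
rotvec [ 0.04 -0.29 -4.22]
```

Request:
{"op": "step_arm", "data": {
  "targets": [
    {"dx": -0.03, "dy": 0.05, "dz": 0, "rx": 0, "ry": 0, "rz": -2},
    {"dx": -0.058, "dy": 0.097, "dz": 0, "rx": 0, "ry": -0.2, "rz": -4.2},
    {"dx": -0.08, "dy": 0.134, "dz": 0, "rx": 0, "ry": -0.3, "rz": -4.2},
    {"dx": -0.09, "dy": 0.15, "dz": 0, "rx": 0, "ry": -0.3, "rz": -4.2},
    {"dx": -0.0924, "dy": 0.1545, "dz": 0, "rx": 0, "ry": -0.3, "rz": -4.2}
  ]
}}

```text
time: 5.88
position: [0.4274, -0.2319, 0.2145]
tool_rot: [0.991, 0.133, -0.0, 0.0]
ft_force: [0.9, 0.3, -2.6]
grip_width: 0.0117
```

```bash
python3 st.py 0.428 -0.231 0.215 15.5;python3 - <<'E'
from rig import viewer
import cv2,pickle
d={n:viewer.camera(n) for n in('wrist','side','top')}
pickle.dump(d,open('d3.pkl','wb'))
c=d['wrist'];cv2.imwrite('pics/w3.png',c['img'])
a=cv2.resize(d['side']['img'][100:220,290:450],None,fx=4,fy=4,interpolation=cv2.INTER_CUBIC);cv2.imwrite('pics/s3.png',a)
E
```

```text
t 5.88 p [ 0.4274 -0.2319  0.2145] yaw 15.34 zax [-4.e-04 -1.e-04 -1.e+00] F [ 0.93  0.31 -2.65] M [ 0.   -0.02  0.07] w 0.0117 q6 0.58
d [ 0.0008 -0.0007 -0.0005] rz -0.2
rotvec [-0.    0.02 -0.16]
```

View pics/w3.png

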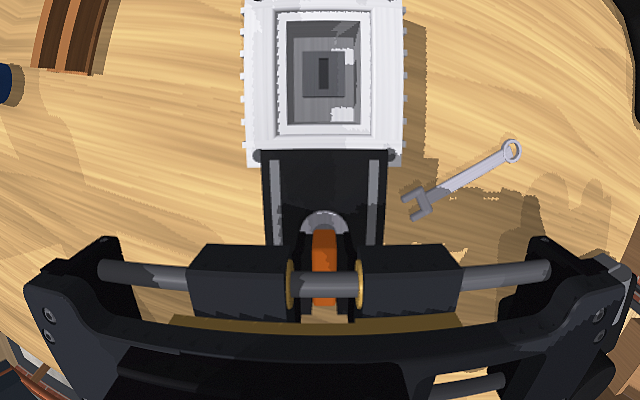

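View pics/s3.png

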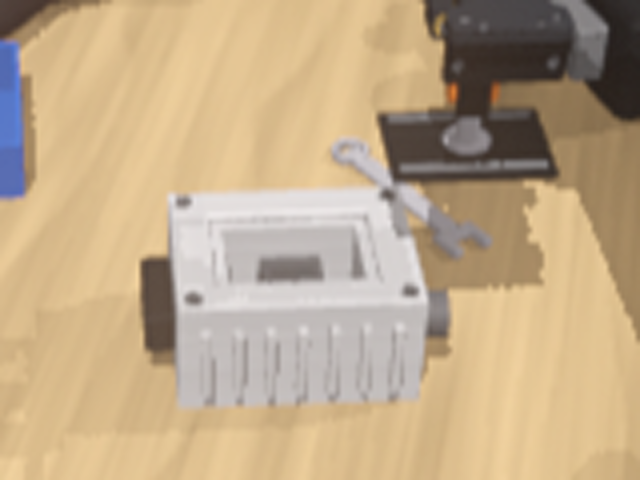

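```bash
python3 - <<'E'
import pickle,cv2
c=pickle.load(open('d3.pkl','rb'))['wrist']
cv2.imwrite('pics/w3z.png',cv2.resize(c['img'][0:150,255:395],None,fx=4,fy=4,interpolation=cv2.INTER_CUBIC))
cv2.imwrite('pics/w3y.png',cv2.resize(c['img'][140:240,250:400],None,fx=5,fy=5,interpolation=cv2.INTER_CUBIC))
E
```

```text
(no output)
```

View pics/w3z.png

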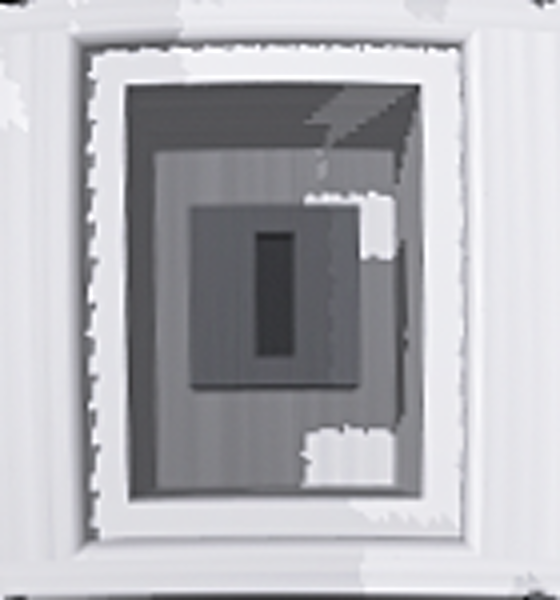

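View pics/w3y.png

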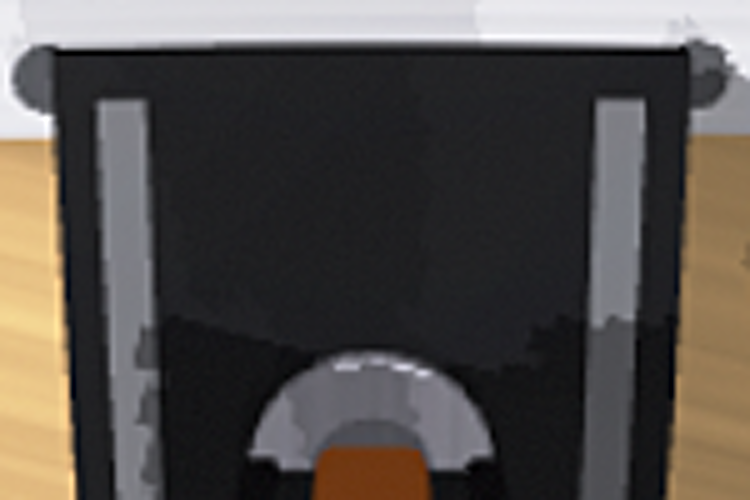

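```bash
python3 - <<'E'
from h import *
import pickle
c=pickle.load(open('d3.pkl','rb'))['wrist']
def f(ps,z,n):
    q=np.array([fonz(c,255+(p[0]+.5)/4-.5,(p[1]+.5)/4-.5,z)[:2] for p in ps]);u=q[0]+q[1]-q[2]-q[3]
    w=q[0]+q[3]-q[1]-q[2]
    print(n,q.mean(0).round(4),'yaw',np.degrees(np.arctan2(u[1],u[0])),np.degrees(np.arctan2(w[0],-w[1]))*-1,'L',np.hypot(*u)/2,'W',np.hypot(*w)/2)
f([(127,86),(421,86),(421,497),(129,497)],.08,'ledge in')
f([(90,50),(465,48),(463,540),(97,540)],.08,'recess')
f([(256,233),(295,233),(295,356),(256,356)],.059,'slot')
y=np.radians(15.34);tx=np.array([np.cos(y),np.sin(y)]);ty=np.array([np.sin(y),-np.cos(y)]);p=np.array([.4274,-.2319])
for pt in((55,50),(690,50)):
    q=fonz(c,250+(pt[0]+.5)/5-.5,140+(pt[1]+.5)/5-.5,.1685)[:2]-p;print('front corner tool x,y',q@tx,q@ty)
E
```

```text
ledge in [ 0.5363 -0.2017] yaw 15.486957762093793 164.68117343025557 L 0.09420792638456847 W 0.06482708831221748
recess [ 0.5366 -0.2026] yaw 15.638038004203151 164.45916328750383 L 0.11330675411188174 W 0.08253297073985624
slot [ 0.5367 -0.2018] yaw 15.351668657502868 164.66497322843034 L 0.029914929711149892 W 0.009166608091612533
front corner tool x,y 0.05458651635219654 -0.038760213755185347
front corner tool x,y 0.054610673582356696 0.039563022908444045
```

Request:
{"op": "step_arm", "data": {
  "targets": [
    {"dx": 0.03, "dy": 0, "dz": 0, "rx": 0, "ry": 0, "rz": -0.1},
    {"dx": 0.075, "dy": 0, "dz": 0, "rx": 0, "ry": 0, "rz": -0.1},
    {"dx": 0.105, "dy": 0.0001, "dz": 0.01, "rx": 0, "ry": 0, "rz": -0.1},
    {"dx": 0.113, "dy": 0.0001, "dz": 0.025, "rx": 0, "ry": 0, "rz": -0.1},
    {"dx": 0.1133, "dy": 0.0001, "dz": 0.035, "rx": 0, "ry": 0, "rz": -0.1}
  ]
}}

```text
time: 6.65
position: [0.5364, -0.1984, 0.1781]
tool_rot: [0.991, 0.137, -0.001, -0.001]
ft_force: [-0.8, 0.3, -2.7]
grip_width: 0.0115
```

Request:
{"op": "step_arm", "data": {
  "targets": [
    {"dx": 0, "dy": 0, "dz": 0, "rx": 0, "ry": 0, "rz": 0},
    {"dx": 0, "dy": 0, "dz": 0, "rx": 0, "ry": 0, "rz": 0},
    {"dx": 0, "dy": 0, "dz": 0, "rx": 0, "ry": 0, "rz": 0},
    {"dx": 0, "dy": 0, "dz": 0, "rx": 0, "ry": 0, "rz": 0},
    {"dx": 0, "dy": 0, "dz": 0, "rx": 0, "ry": 0, "rz": 0}
  ]
}}

```text
time: 7.28
position: [0.5364, -0.1987, 0.1784]
tool_rot: [0.991, 0.137, -0.001, -0.001]
ft_force: [0.0, -0.6, -2.6]
grip_width: 0.0116
```

```bash
python3 st.py 0.5367 -0.2020 0.16 15.45;python3 - <<'E'
from rig import viewer
import cv2,pickle,numpy as np
d={n:viewer.camera(n) for n in('wrist','side','top')}
pickle.dump(d,open('d4.pkl','wb'))
a=cv2.resize(d['side']['img'][110:220,290:450],None,fx=5,fy=5,interpolation=cv2.INTER_CUBIC);cv2.imwrite('pics/s4.png',a)
b=cv2.resize(d['top']['img'][180:280,320:440],None,fx=5,fy=5,interpolation=cv2.INTER_CUBIC);cv2.imwrite('pics/t4.png',b)
cv2.imwrite('pics/w4.png',d['wrist']['img'])
E
```

```text
t 7.28 p [ 0.5364 -0.1987  0.1784] yaw 15.69 zax [-0.0027  0.0014 -1.    ] F [ 0.03 -0.58 -2.56] M [ 0.06  0.   -0.02] w 0.0116 q6 0.75
d [-0.0006  0.0033  0.0184] rz 0.2
rotvec [-0.12  0.13  0.24]
```

View pics/s4.png

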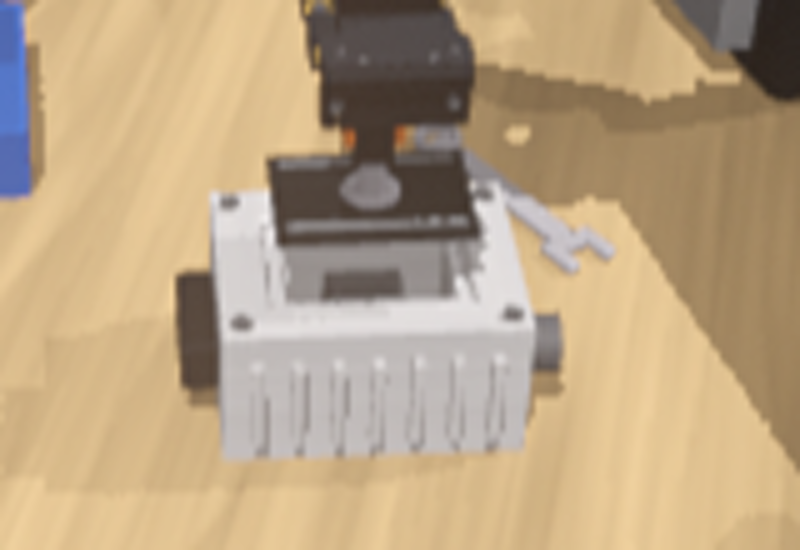

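View pics/w4.png

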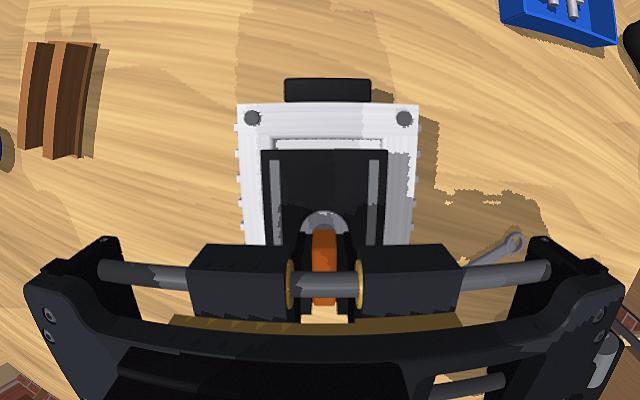

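Request:
{"op": "step_arm", "data": {
  "targets": [
    {"dx": -0.0006, "dy": 0.0033, "dz": 0.006, "rx": -0.12, "ry": 0.13, "rz": 0.24},
    {"dx": -0.0006, "dy": 0.0033, "dz": 0.012, "rx": -0.12, "ry": 0.13, "rz": 0.24},
    {"dx": -0.0006, "dy": 0.0033, "dz": 0.0134, "rx": -0.12, "ry": 0.13, "rz": 0.24},
    {"dx": -0.0006, "dy": 0.0033, "dz": 0.0134, "rx": -0.12, "ry": 0.13, "rz": 0.24},
    {"dx": -0.0006, "dy": 0.0033, "dz": 0.0134, "rx": -0.12, "ry": 0.13, "rz": 0.24}
  ]
}}

```text
time: 8.05
position: [0.5368, -0.2018, 0.1649]
tool_rot: [0.991, 0.135, -0.0, -0.0]
ft_force: [-0.6, -0.6, -2.1]
grip_width: 0.0115
```

```bash
python3 st.py 0.5367 -0.2020 0.145 15.45;python3 - <<'E'
from rig import viewer
import cv2,pickle,numpy as np
d={n:viewer.camera(n) for n in('wrist','side','top')}
pickle.dump(d,open('d5.pkl','wb'))
cv2.imwrite('pics/w5.png',cv2.resize(d['wrist']['img'][90:240,225:425],None,fx=4,fy=4,interpolation=cv2.INTER_CUBIC))
b=cv2.resize(d['top']['img'][180:280,320:440],None,fx=5,fy=5,interpolation=cv2.INTER_CUBIC);cv2.imwrite('pics/t5.png',b)
E
```

```text
t 8.05 p [ 0.5368 -0.2018  0.1649] yaw 15.47 zax [-1.e-04  1.e-04 -1.e+00] F [-0.64 -0.56 -2.1 ] M [-0.02 -0.07  0.  ] w 0.0115 q6 0.75
d [-0.0001  0.0002  0.0199] rz 0.0
rotvec [-0.01  0.    0.02]
```

View pics/w5.png

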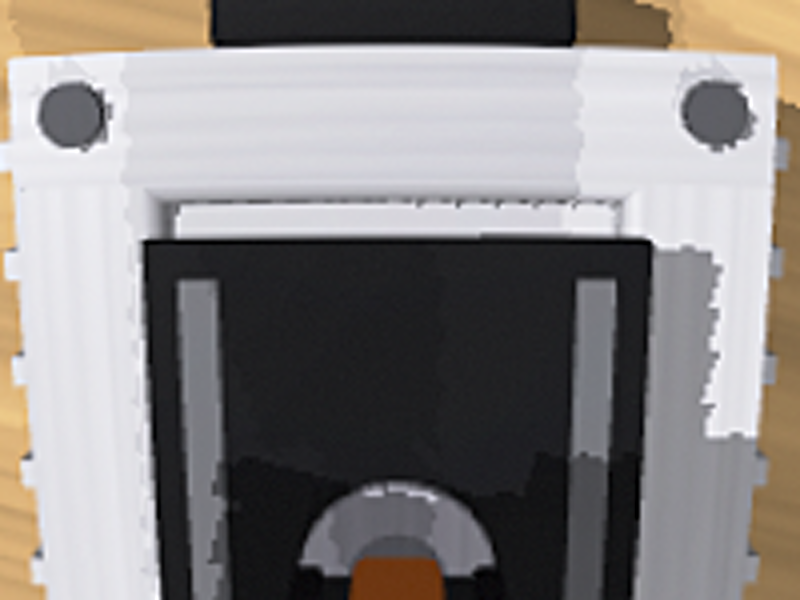

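View pics/t5.png

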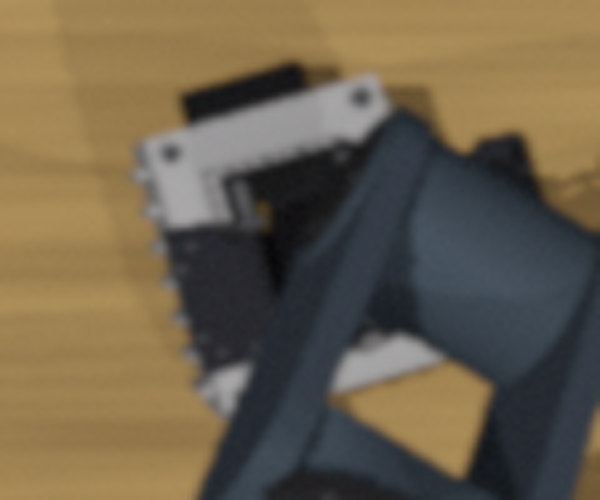

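```bash
python3 - <<'E'
from h import *
import pickle
c=pickle.load(open('d5.pkl','rb'))['wrist']
y=np.radians(15.47);tx=np.array([np.cos(y),np.sin(y)]);ty=np.array([np.sin(y),-np.cos(y)]);p=np.array([.5368,-.2018])
for n,a,z in(('rimL',(175,205),.08),('rimR',(622,202),.08),('scrL',(70,115),.086),('scrR',(717,112),.086),('housL',(8,58),.086),('housR',(778,58),.086),('covL',(145,241),.119),('covR',(652,241),.119)):
    q=fonz(c,225+(a[0]+.5)/4-.5,90+(a[1]+.5)/4-.5,z)[:2]-p;print(n,(q@tx).round(4),(q@ty).round(4))
E
```

```text
rimL 0.0559 -0.0407
rimR 0.0565 0.0418
scrL 0.0735 -0.0586
scrR 0.074 0.0578
housL 0.0846 -0.0701
housR 0.0845 0.0691
covL 0.0544 -0.0385
covR 0.0544 0.0396
```

Request:
{"op": "step_arm", "data": {
  "targets": [
    {"dx": 0, "dy": 0, "dz": 0.008, "rx": 0, "ry": 0, "rz": 0},
    {"dx": 0, "dy": 0, "dz": 0.016, "rx": 0, "ry": 0, "rz": 0},
    {"dx": 0, "dy": 0, "dz": 0.021, "rx": 0, "ry": 0, "rz": 0},
    {"dx": 0, "dy": 0, "dz": 0.024, "rx": 0, "ry": 0, "rz": 0},
    {"dx": 0, "dy": 0, "dz": 0.025, "rx": 0, "ry": 0, "rz": 0}
  ]
}}

```text
time: 8.82
position: [0.5367, -0.2018, 0.1397]
tool_rot: [0.991, 0.135, -0.0, -0.0]
ft_force: [0.1, 0.1, -3.1]
grip_width: 0.0115
```

```bash
python3 st.py 0.5368 -0.2019 0.132 15.45
```

```text
t 8.82 p [ 0.5367 -0.2018  0.1397] yaw 15.47 zax [-3.e-04  3.e-04 -1.e+00] F [ 0.09  0.07 -3.09] M [0.03 0.   0.  ] w 0.0115 q6 0.75
d [0.0001 0.0001 0.0077] rz 0.0
rotvec [-0.02  0.01  0.02]
```

Request:
{"op": "step_arm", "data": {
  "targets": [
    {"dx": 0, "dy": 0, "dz": 0.001, "rx": 0, "ry": 0, "rz": 0},
    {"dx": 0, "dy": 0, "dz": 0.002, "rx": 0, "ry": 0, "rz": 0},
    {"dx": 0, "dy": 0, "dz": 0.003, "rx": 0, "ry": 0, "rz": 0},
    {"dx": 0, "dy": 0, "dz": 0.004, "rx": 0, "ry": 0, "rz": 0},
    {"dx": 0, "dy": 0, "dz": 0.005, "rx": 0, "ry": 0, "rz": 0}
  ]
}}

```text
time: 9.45
position: [0.5367, -0.2018, 0.1346]
tool_rot: [0.991, 0.135, -0.0, -0.0]
ft_force: [0.3, -0.1, -3.1]
grip_width: 0.0114
```

```bash
python3 st.py 0.5368 -0.2019 0.132 15.45
```

```text
t 9.45 p [ 0.5367 -0.2018  0.1346] yaw 15.47 zax [-3.e-04  3.e-04 -1.e+00] F [ 0.33 -0.05 -3.11] M [-0.01  0.04  0.01] w 0.0114 q6 0.75
d [0.0001 0.0001 0.0026] rz 0.0
rotvec [-0.02  0.01  0.02]
```

Request:
{"op": "step_arm", "data": {
  "targets": [
    {"dx": 0, "dy": 0, "dz": 0.001, "rx": 0, "ry": 0, "rz": 0},
    {"dx": 0, "dy": 0, "dz": 0.002, "rx": 0, "ry": 0, "rz": 0},
    {"dx": 0, "dy": 0, "dz": 0.003, "rx": 0, "ry": 0, "rz": 0},
    {"dx": 0, "dy": 0, "dz": 0.0035, "rx": 0, "ry": 0, "rz": 0},
    {"dx": 0, "dy": 0, "dz": 0.0035, "rx": 0, "ry": 0, "rz": 0}
  ]
}}

```text
time: 10.07
position: [0.5367, -0.2018, 0.1316]
tool_rot: [0.991, 0.135, -0.0, -0.0]
ft_force: [-0.9, 0.9, 1.5]
grip_width: 0.0115
```

```bash
python3 st.py 0.5368 -0.2019 0.132 15.45
```

```text
t 10.07 p [ 0.5367 -0.2018  0.1316] yaw 15.48 zax [-1.e-04  0.e+00 -1.e+00] F [-0.93  0.88  1.5 ] M [0.09 0.2  0.01] w 0.0115 q6 0.75
d [ 0.0001  0.0001 -0.0004] rz 0.0
rotvec [-0.    0.    0.03]
```

Request:
{"op": "step_arm", "data": {
  "targets": [
    {"dx": 0, "dy": 0, "dz": 0.001, "rx": 0, "ry": 0, "rz": 0},
    {"dx": 0, "dy": 0, "dz": 0.002, "rx": 0, "ry": 0, "rz": 0},
    {"dx": 0, "dy": 0, "dz": 0.003, "rx": 0, "ry": 0, "rz": 0},
    {"dx": 0, "dy": 0, "dz": 0.003, "rx": 0, "ry": 0, "rz": 0},
    {"dx": 0, "dy": 0, "dz": 0.003, "rx": 0, "ry": 0, "rz": 0}
  ]
}}

```text
time: 10.7
position: [0.5368, -0.2018, 0.1286]
tool_rot: [0.991, 0.135, -0.0, -0.0]
ft_force: [-1.5, 0.5, 2.6]
grip_width: 0.0117
```

```bash
python3 st.py 0.5368 -0.2019 0.132 15.45; python3 - <<'E'
from rig import viewer
import cv2,pickle,numpy as np
d={n:viewer.camera(n) for n in('wrist','side')}
a=cv2.resize(d['side']['img'][110:220,310:430],None,fx=4,fy=4,interpolation=cv2.INTER_CUBIC)
b=cv2.resize(d['wrist']['img'][110:220,260:380],None,fx=4,fy=4,interpolation=cv2.INTER_CUBIC)
cv2.imwrite('pics/m6.png',np.vstack([a,b])[:, :] if 0 else np.hstack([a,b])[:, :960])
cv2.imwrite('pics/m6.png',cv2.resize(np.hstack([a,b]),(800,367)))
E
```

```text
t 10.70 p [ 0.5368 -0.2018  0.1286] yaw 15.48 zax [-1.e-04  0.e+00 -1.e+00] F [-1.54  0.54  2.6 ] M [0.12 0.25 0.03] w 0.0117 q6 0.75
d [ 0.      0.0001 -0.0034] rz 0.0
rotvec [-0.    0.    0.03]
```

View pics/m6.png

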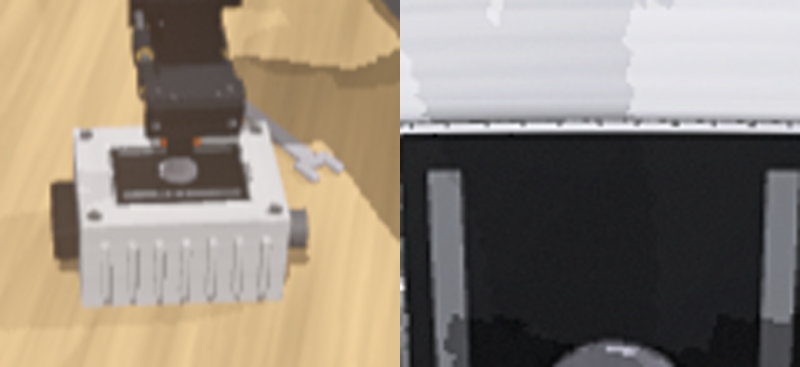

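The pictures show the cover flush in the recess, and the force matches the spring alone. Next I'll press on in small steps.

Request:
{"op": "step_arm", "data": {
  "targets": [
    {"dx": 0, "dy": 0, "dz": 0.001, "rx": 0, "ry": 0, "rz": 0},
    {"dx": 0, "dy": 0, "dz": 0.002, "rx": 0, "ry": 0, "rz": 0},
    {"dx": 0, "dy": 0, "dz": 0.003, "rx": 0, "ry": 0, "rz": 0},
    {"dx": 0, "dy": 0, "dz": 0.0035, "rx": 0, "ry": 0, "rz": 0},
    {"dx": 0, "dy": 0, "dz": 0.004, "rx": 0, "ry": 0, "rz": 0}
  ]
}}

```text
time: 11.42
position: [0.5367, -0.2018, 0.1246]
tool_rot: [0.991, 0.135, -0.0, -0.0]
ft_force: [-1.6, 0.2, 3.4]
grip_width: 0.0116
```

```bash
python3 st.py 0.5368 -0.2019 0.132 15.45
```

```text
t 11.43 p [ 0.5367 -0.2018  0.1246] yaw 15.47 zax [-0.  0. -1.] F [-1.57  0.23  3.43] M [0.22 0.31 0.02] w 0.0116 q6 0.75
d [ 0.      0.0001 -0.0074] rz 0.0
rotvec [-0.    0.    0.02]
```

Request:
{"op": "step_arm", "data": {
  "targets": [
    {"dx": 0, "dy": 0, "dz": 0.0004, "rx": 0, "ry": 0, "rz": 0},
    {"dx": 0, "dy": 0, "dz": 0.0008, "rx": 0, "ry": 0, "rz": 0},
    {"dx": 0, "dy": 0, "dz": 0.0012, "rx": 0, "ry": 0, "rz": 0},
    {"dx": 0, "dy": 0, "dz": 0.0015, "rx": 0, "ry": 0, "rz": 0},
    {"dx": 0, "dy": 0, "dz": 0.0015, "rx": 0, "ry": 0, "rz": 0}
  ]
}}

```text
time: 12.05
position: [0.5368, -0.2018, 0.1231]
tool_rot: [0.991, 0.135, -0.0, -0.0]
ft_force: [-2.0, 0.6, 4.2]
grip_width: 0.0113
```

```bash
python3 st.py 0.5368 -0.2019 0.132 15.45
```

```text
t 12.05 p [ 0.5368 -0.2018  0.1231] yaw 15.48 zax [-0.  0. -1.] F [-1.98  0.6   4.16] M [ 0.15  0.35 -0.02] w 0.0113 q6 0.75
d [ 0.      0.0001 -0.0089] rz 0.0
rotvec [-0.    0.    0.03]
```

Request:
{"op": "step_arm", "data": {
  "targets": [
    {"dx": 0, "dy": 0, "dz": 0.0003, "rx": 0, "ry": 0, "rz": 0},
    {"dx": 0, "dy": 0, "dz": 0.0006, "rx": 0, "ry": 0, "rz": 0},
    {"dx": 0, "dy": 0, "dz": 0.0009, "rx": 0, "ry": 0, "rz": 0},
    {"dx": 0, "dy": 0, "dz": 0.001, "rx": 0, "ry": 0, "rz": 0},
    {"dx": 0, "dy": 0, "dz": 0.001, "rx": 0, "ry": 0, "rz": 0}
  ]
}}

```text
time: 12.68
position: [0.5367, -0.2018, 0.1221]
tool_rot: [0.991, 0.135, -0.0, -0.0]
ft_force: [-1.7, 0.7, 4.5]
grip_width: 0.0115
```

```bash
python3 st.py 0.5368 -0.2019 0.132 15.45
```

```text
t 12.68 p [ 0.5367 -0.2018  0.1221] yaw 15.47 zax [-1.e-04  1.e-04 -1.e+00] F [-1.69  0.67  4.52] M [ 0.18  0.32 -0.03] w 0.0115 q6 0.75
d [ 0.0001  0.0001 -0.0099] rz 0.0
rotvec [-0.    0.    0.02]
```

Request:
{"op": "step_arm", "data": {
  "targets": [
    {"dx": 0, "dy": 0, "dz": 0.0003, "rx": 0, "ry": 0, "rz": 0},
    {"dx": 0, "dy": 0, "dz": 0.0006, "rx": 0, "ry": 0, "rz": 0},
    {"dx": 0, "dy": 0, "dz": 0.0009, "rx": 0, "ry": 0, "rz": 0},
    {"dx": 0, "dy": 0, "dz": 0.001, "rx": 0, "ry": 0, "rz": 0},
    {"dx": 0, "dy": 0, "dz": 0.001, "rx": 0, "ry": 0, "rz": 0}
  ]
}}

```text
time: 13.3
position: [0.5367, -0.2018, 0.1211]
tool_rot: [0.991, 0.135, -0.0, -0.0]
ft_force: [-1.8, 0.9, 4.2]
grip_width: 0.0118
```

```bash
python3 st.py 0.5368 -0.2019 0.132 15.45
```

```text
t 13.30 p [ 0.5367 -0.2018  0.1211] yaw 15.48 zax [-1.e-04  1.e-04 -1.e+00] F [-1.81  0.92  4.21] M [0.15 0.35 0.01] w 0.0118 q6 0.75
d [ 0.      0.0001 -0.0109] rz 0.0
rotvec [-0.    0.    0.03]
```

Request:
{"op": "step_arm", "data": {
  "targets": [
    {"dx": 0, "dy": 0, "dz": 0.0003, "rx": 0, "ry": 0, "rz": 0},
    {"dx": 0, "dy": 0, "dz": 0.0006, "rx": 0, "ry": 0, "rz": 0},
    {"dx": 0, "dy": 0, "dz": 0.0009, "rx": 0, "ry": 0, "rz": 0},
    {"dx": 0, "dy": 0, "dz": 0.001, "rx": 0, "ry": 0, "rz": 0},
    {"dx": 0, "dy": 0, "dz": 0.001, "rx": 0, "ry": 0, "rz": 0}
  ]
}}

```text
time: 13.92
position: [0.5367, -0.2018, 0.1201]
tool_rot: [0.991, 0.135, -0.0, -0.0]
ft_force: [-1.8, 1.3, 5.0]
grip_width: 0.0118
```

```bash
python3 st.py 0.5368 -0.2019 0.132 15.45
```

```text
t 13.93 p [ 0.5367 -0.2018  0.1201] yaw 15.48 zax [-1.e-04  0.e+00 -1.e+00] F [-1.84  1.27  4.97] M [0.2  0.28 0.  ] w 0.0118 q6 0.75
d [ 0.      0.0001 -0.0119] rz 0.0
rotvec [-0.    0.    0.03]
```

Request:
{"op": "step_arm", "data": {
  "targets": [
    {"dx": 0, "dy": 0, "dz": 0.0003, "rx": 0, "ry": 0, "rz": 0},
    {"dx": 0, "dy": 0, "dz": 0.0006, "rx": 0, "ry": 0, "rz": 0},
    {"dx": 0, "dy": 0, "dz": 0.0009, "rx": 0, "ry": 0, "rz": 0},
    {"dx": 0, "dy": 0, "dz": 0.001, "rx": 0, "ry": 0, "rz": 0},
    {"dx": 0, "dy": 0, "dz": 0.001, "rx": 0, "ry": 0, "rz": 0}
  ]
}}

```text
time: 14.55
position: [0.5368, -0.2018, 0.1192]
tool_rot: [0.991, 0.135, -0.0, -0.0]
ft_force: [-1.7, 1.0, 6.2]
grip_width: 0.0117
```

```bash
python3 st.py 0.5368 -0.2019 0.132 15.45
```

```text
t 14.55 p [ 0.5368 -0.2018  0.1192] yaw 15.48 zax [-0.  0. -1.] F [-1.67  1.01  6.19] M [ 0.22  0.32 -0.01] w 0.0117 q6 0.75
d [ 0.      0.0001 -0.0128] rz 0.0
rotvec [-0.    0.    0.03]
```

Request:
{"op": "step_arm", "data": {
  "targets": [
    {"dx": 0, "dy": 0, "dz": 0.0002, "rx": 0, "ry": 0, "rz": 0},
    {"dx": 0, "dy": 0, "dz": 0.0004, "rx": 0, "ry": 0, "rz": 0},
    {"dx": 0, "dy": 0, "dz": 0.0006, "rx": 0, "ry": 0, "rz": 0},
    {"dx": 0, "dy": 0, "dz": 0.0006, "rx": 0, "ry": 0, "rz": 0},
    {"dx": 0, "dy": 0, "dz": 0.0006, "rx": 0, "ry": 0, "rz": 0}
  ]
}}

```text
time: 15.18
position: [0.5368, -0.2019, 0.1187]
tool_rot: [0.991, 0.135, 0.0, 0.0]
ft_force: [-1.6, 0.6, 5.0]
grip_width: 0.0117
```

```bash
python3 st.py 0.5368 -0.2019 0.132 15.45
```

```text
t 15.18 p [ 0.5368 -0.2019  0.1187] yaw 15.47 zax [ 0. -0. -1.] F [-1.56  0.57  4.98] M [ 0.2   0.32 -0.04] w 0.0117 q6 0.75
d [ 0.      0.0001 -0.0133] rz 0.0
rotvec [ 0.   -0.    0.02]
```

Still only the spring. I'll continue.

Request:
{"op": "step_arm", "data": {
  "targets": [
    {"dx": 0, "dy": 0, "dz": 0.0003, "rx": 0, "ry": 0, "rz": 0},
    {"dx": 0, "dy": 0, "dz": 0.0006, "rx": 0, "ry": 0, "rz": 0},
    {"dx": 0, "dy": 0, "dz": 0.0008, "rx": 0, "ry": 0, "rz": 0},
    {"dx": 0, "dy": 0, "dz": 0.0008, "rx": 0, "ry": 0, "rz": 0},
    {"dx": 0, "dy": 0, "dz": 0.0008, "rx": 0, "ry": 0, "rz": 0}
  ]
}}

```text
time: 15.8
position: [0.5368, -0.2018, 0.118]
tool_rot: [0.991, 0.135, 0.0, 0.0]
ft_force: [-2.0, 0.7, 5.6]
grip_width: 0.0117
```

```bash
python3 st.py 0.5368 -0.2019 0.132 15.45
```

```text
t 15.80 p [ 0.5368 -0.2018  0.118 ] yaw 15.48 zax [ 1.e-04 -0.e+00 -1.e+00] F [-2.    0.7   5.62] M [0.17 0.37 0.01] w 0.0117 q6 0.75
d [ 0.      0.0001 -0.014 ] rz 0.0
rotvec [ 0.   -0.    0.03]
```

Request:
{"op": "step_arm", "data": {
  "targets": [
    {"dx": 0, "dy": 0, "dz": 0.0003, "rx": 0, "ry": 0, "rz": 0},
    {"dx": 0, "dy": 0, "dz": 0.0006, "rx": 0, "ry": 0, "rz": 0},
    {"dx": 0, "dy": 0, "dz": 0.0008, "rx": 0, "ry": 0, "rz": 0},
    {"dx": 0, "dy": 0, "dz": 0.0008, "rx": 0, "ry": 0, "rz": 0},
    {"dx": 0, "dy": 0, "dz": 0.0008, "rx": 0, "ry": 0, "rz": 0}
  ]
}}

```text
time: 16.42
position: [0.5368, -0.2019, 0.1173]
tool_rot: [0.991, 0.135, 0.0, 0.0]
ft_force: [-2.2, 1.4, 6.1]
grip_width: 0.0118
```

```bash
python3 st.py 0.5368 -0.2019 0.132 15.45
```

```text
t 16.43 p [ 0.5368 -0.2019  0.1173] yaw 15.47 zax [ 1.e-04 -1.e-04 -1.e+00] F [-2.19  1.41  6.12] M [0.18 0.34 0.03] w 0.0118 q6 0.75
d [ 0.      0.     -0.0147] rz 0.0
rotvec [ 0.01 -0.01  0.02]
```

Request:
{"op": "step_arm", "data": {
  "targets": [
    {"dx": 0, "dy": 0, "dz": 0.0003, "rx": 0, "ry": 0, "rz": 0},
    {"dx": 0, "dy": 0, "dz": 0.0006, "rx": 0, "ry": 0, "rz": 0},
    {"dx": 0, "dy": 0, "dz": 0.0009, "rx": 0, "ry": 0, "rz": 0},
    {"dx": 0, "dy": 0, "dz": 0.0009, "rx": 0, "ry": 0, "rz": 0},
    {"dx": 0, "dy": 0, "dz": 0.0009, "rx": 0, "ry": 0, "rz": 0}
  ]
}}

```text
time: 17.05
position: [0.5368, -0.2018, 0.1171]
tool_rot: [0.991, 0.135, 0.0, 0.0]
ft_force: [-3.7, 2.2, 9.7]
grip_width: 0.0113
```

```bash
python3 st.py 0.5368 -0.2019 0.132 15.45
```

```text
t 17.05 p [ 0.5368 -0.2018  0.1171] yaw 15.48 zax [ 3.e-04 -2.e-04 -1.e+00] F [-3.72  2.18  9.67] M [ 0.24  0.55 -0.04] w 0.0113 q6 0.75
d [ 0.      0.0001 -0.0149] rz 0.0
rotvec [ 0.02 -0.01  0.03]
```

Request:
{"op": "step_arm", "data": {
  "targets": [
    {"dx": 0, "dy": 0, "dz": 0.0003, "rx": 0, "ry": 0, "rz": 0},
    {"dx": 0, "dy": 0, "dz": 0.0006, "rx": 0, "ry": 0, "rz": 0},
    {"dx": 0, "dy": 0, "dz": 0.001, "rx": 0, "ry": 0, "rz": 0},
    {"dx": 0, "dy": 0, "dz": 0.001, "rx": 0, "ry": 0, "rz": 0},
    {"dx": 0, "dy": 0, "dz": 0.001, "rx": 0, "ry": 0, "rz": 0}
  ]
}}

```text
time: 17.68
position: [0.5368, -0.2019, 0.1171]
tool_rot: [0.991, 0.135, 0.0, 0.0]
ft_force: [-3.2, 1.3, 9.9]
grip_width: 0.0117
```

```bash
python3 st.py 0.5368 -0.2019 0.132 15.45
```

```text
t 17.68 p [ 0.5368 -0.2019  0.1171] yaw 15.48 zax [ 6.e-04 -5.e-04 -1.e+00] F [-3.18  1.34  9.88] M [0.3  0.61 0.03] w 0.0117 q6 0.75
d [-0.      0.0001 -0.0149] rz 0.0
rotvec [ 0.04 -0.02  0.03]
```

Request:
{"op": "step_arm", "data": {
  "targets": [
    {"dx": 0, "dy": 0, "dz": 0.0005, "rx": 0, "ry": 0, "rz": 0},
    {"dx": 0, "dy": 0, "dz": 0.001, "rx": 0, "ry": 0, "rz": 0},
    {"dx": 0, "dy": 0, "dz": 0.0014, "rx": 0, "ry": 0, "rz": 0},
    {"dx": 0, "dy": 0, "dz": 0.0017, "rx": 0, "ry": 0, "rz": 0},
    {"dx": 0, "dy": 0, "dz": 0.0017, "rx": 0, "ry": 0, "rz": 0}
  ]
}}

```text
time: 18.3
position: [0.5368, -0.2018, 0.117]
tool_rot: [0.991, 0.135, 0.0, 0.0]
ft_force: [-4.0, 1.6, 14.5]
grip_width: 0.0118
```

```bash
python3 st.py 0.5368 -0.2019 0.1179 15.45
```

```text
t 18.30 p [ 0.5368 -0.2018  0.117 ] yaw 15.49 zax [ 1.e-03 -9.e-04 -1.e+00] F [-4.05  1.64 14.52] M [0.42 0.82 0.05] w 0.0118 q6 0.75
d [-0.      0.0001 -0.0009] rz 0.0
rotvec [ 0.06 -0.04  0.04]
```

Request:
{"op": "step_arm", "data": {
  "targets": [
    {"dx": 0, "dy": 0, "dz": -0.001, "rx": 0.06, "ry": -0.04, "rz": 0},
    {"dx": 0, "dy": 0, "dz": -0.001, "rx": 0.06, "ry": -0.04, "rz": 0},
    {"dx": 0, "dy": 0, "dz": -0.001, "rx": 0.06, "ry": -0.04, "rz": 4},
    {"dx": 0, "dy": 0, "dz": -0.001, "rx": 0.06, "ry": -0.04, "rz": 10},
    {"dx": 0, "dy": 0, "dz": -0.001, "rx": 0.06, "ry": -0.04, "rz": 16}
  ]
}}

```text
time: 18.92
position: [0.5368, -0.2021, 0.1181]
tool_rot: [1.0, -0.006, 0.0, 0.0]
ft_force: [-1.2, -0.7, 6.1]
grip_width: 0.0119
```

```bash
python3 st.py 0.5368 -0.2019 0.118 -64.8
```

```text
t 18.93 p [ 0.5368 -0.2021  0.1181] yaw -0.67 zax [ 1.e-04 -6.e-04 -1.e+00] F [-1.19 -0.66  6.05] M [0.07 0.47 0.11] w 0.0119 q6 1.03
d [-0.     -0.0002  0.0001] rz 64.1
rotvec [ 3.000e-02 -3.000e-02  6.413e+01]
```

Request:
{"op": "step_arm", "data": {
  "targets": [
    {"dx": 0, "dy": 0, "dz": 0.0001, "rx": 0, "ry": 0, "rz": 8},
    {"dx": 0, "dy": 0, "dz": 0.0001, "rx": 0, "ry": 0, "rz": 16},
    {"dx": 0, "dy": 0, "dz": 0.0001, "rx": 0, "ry": 0, "rz": 24},
    {"dx": 0, "dy": 0, "dz": 0.0001, "rx": 0, "ry": 0, "rz": 32},
    {"dx": 0, "dy": 0, "dz": 0.0001, "rx": 0, "ry": 0, "rz": 40}
  ]
}}

```text
time: 19.55
position: [0.5365, -0.2029, 0.1182]
tool_rot: [0.937, -0.349, 0.0, 0.001]
ft_force: [-4.2, -1.3, 5.7]
grip_width: 0.0118
```

```bash
python3 st.py 0.5368 -0.2019 0.118 -64.8
```

```text
t 19.55 p [ 0.5365 -0.2029  0.1182] yaw -40.89 zax [-3.0e-04 -1.9e-03 -1.0e+00] F [-4.24 -1.29  5.74] M [-0.11  0.57  0.03] w 0.0118 q6 1.73
d [-0.0004 -0.0009  0.0002] rz 23.9
rotvec [ 0.08 -0.08 23.91]
```

Request:
{"op": "step_arm", "data": {
  "targets": [
    {"dx": -0.0002, "dy": -0.0005, "dz": 0.0001, "rx": 0.04, "ry": -0.04, "rz": 8},
    {"dx": -0.0003, "dy": -0.0007, "dz": 0.0002, "rx": 0.08, "ry": -0.08, "rz": 16},
    {"dx": -0.0003, "dy": -0.0007, "dz": 0.0002, "rx": 0.08, "ry": -0.08, "rz": 21},
    {"dx": -0.0003, "dy": -0.0007, "dz": 0.0002, "rx": 0.08, "ry": -0.08, "rz": 24},
    {"dx": -0.0003, "dy": -0.0007, "dz": 0.0002, "rx": 0.08, "ry": -0.08, "rz": 24}
  ]
}}

```text
time: 20.18
position: [0.5361, -0.2031, 0.1181]
tool_rot: [0.844, -0.536, -0.0, 0.001]
ft_force: [-3.4, -2.1, 6.0]
grip_width: 0.0116
```

```bash
python3 st.py 0.5368 -0.2019 0.118 -64.8
```

```text
t 20.18 p [ 0.5361 -0.2031  0.1181] yaw -64.87 zax [-0.0013 -0.0015 -1.    ] F [-3.38 -2.05  6.01] M [-0.15  0.74 -0.01] w 0.0116 q6 2.15
d [-0.0008 -0.0011  0.    ] rz -0.1
rotvec [ 0.11 -0.05 -0.07]
```

Request:
{"op": "step_arm", "data": {
  "targets": [
    {"dx": -0.0004, "dy": -0.0005, "dz": 0, "rx": 0.1, "ry": -0.05, "rz": 1},
    {"dx": -0.0004, "dy": -0.0005, "dz": 0, "rx": 0.1, "ry": -0.05, "rz": 1},
    {"dx": -0.0004, "dy": -0.0005, "dz": -0.001, "rx": 0.1, "ry": -0.05, "rz": 1},
    {"dx": -0.0004, "dy": -0.0005, "dz": -0.002, "rx": 0.1, "ry": -0.05, "rz": 1},
    {"dx": -0.0004, "dy": -0.0005, "dz": -0.003, "rx": 0.1, "ry": -0.05, "rz": 1}
  ]
}}

```text
time: 20.8
position: [0.5361, -0.2031, 0.1211]
tool_rot: [0.839, -0.544, -0.0, 0.001]
ft_force: [-3.2, -1.4, 4.0]
grip_width: 0.0118
```

```bash
python3 st.py 0.5368 -0.2019 0.1225 -66
```

```text
t 20.80 p [ 0.5361 -0.2031  0.1211] yaw -65.85 zax [-7.e-04 -9.e-04 -1.e+00] F [-3.18 -1.44  4.05] M [-0.22  0.68 -0.01] w 0.0118 q6 2.16
d [-0.0008 -0.0011 -0.0014] rz 0.1
rotvec [ 0.06 -0.03  0.15]
```

Request:
{"op": "step_arm", "data": {
  "targets": [
    {"dx": 0, "dy": 0, "dz": -0.0004, "rx": 0, "ry": 0, "rz": 0},
    {"dx": 0, "dy": 0, "dz": -0.0008, "rx": 0, "ry": 0, "rz": 0},
    {"dx": 0, "dy": 0, "dz": -0.0012, "rx": 0, "ry": 0, "rz": 0},
    {"dx": 0, "dy": 0, "dz": -0.0012, "rx": 0, "ry": 0, "rz": 0},
    {"dx": 0, "dy": 0, "dz": -0.0012, "rx": 0, "ry": 0, "rz": 0}
  ]
}}

```text
time: 21.42
position: [0.5361, -0.2032, 0.1222]
tool_rot: [0.839, -0.544, -0.0, 0.001]
ft_force: [-3.3, -0.4, 5.0]
grip_width: 0.0119
```

```bash
python3 st.py 0.5368 -0.2019 0.1225 -66
```

```text
t 21.43 p [ 0.5361 -0.2032  0.1222] yaw -65.85 zax [-8.e-04 -9.e-04 -1.e+00] F [-3.27 -0.36  5.01] M [-0.09  0.48 -0.02] w 0.0119 q6 2.16
d [-0.0009 -0.0012 -0.0003] rz 0.1
rotvec [ 0.07 -0.03  0.15]
```

Request:
{"op": "step_arm", "data": {
  "targets": [
    {"dx": 0, "dy": 0, "dz": 0, "rx": 0, "ry": 0, "rz": 0},
    {"dx": 0, "dy": 0, "dz": 0, "rx": 0, "ry": 0, "rz": 0},
    {"dx": 0, "dy": 0, "dz": 0, "rx": 0, "ry": 0, "rz": 0},
    {"dx": 0, "dy": 0, "dz": 0, "rx": 0, "ry": 0, "rz": 0},
    {"dx": 0, "dy": 0, "dz": 0, "rx": 0, "ry": 0, "rz": 0}
  ],
  "gripper": 0.8
}}

```text
time: 22.05
position: [0.5362, -0.2031, 0.1222]
tool_rot: [0.839, -0.544, -0.0, 0.001]
ft_force: [0.1, 0.3, -0.2]
grip_width: 0.054
```

Request:
{"op": "step_arm", "data": {
  "targets": [
    {"dx": 0, "dy": 0, "dz": -0.005, "rx": 0, "ry": 0, "rz": 0},
    {"dx": 0, "dy": 0, "dz": -0.02, "rx": 0, "ry": 0, "rz": 0},
    {"dx": 0, "dy": 0, "dz": -0.05, "rx": 0, "ry": 0, "rz": 0},
    {"dx": 0, "dy": 0, "dz": -0.09, "rx": 0, "ry": 0, "rz": 0},
    {"dx": 0, "dy": 0, "dz": -0.12, "rx": 0, "ry": 0, "rz": 0}
  ]
}}

```text
time: 22.68
position: [0.5368, -0.2033, 0.2451]
tool_rot: [0.839, -0.544, 0.002, 0.001]
ft_force: [-0.2, -0.1, -0.9]
grip_width: 0.0695
```

```bash
python3 st.py ; python3 - <<'E'
from rig import viewer
import cv2,pickle,numpy as np
d={n:viewer.camera(n) for n in('wrist','side')}
pickle.dump(d,open('d7.pkl','wb'))
cv2.imwrite('pics/w7.png',d['wrist']['img'])
cv2.imwrite('pics/s7.png',cv2.resize(d['side']['img'][110:220,310:430],None,fx=5,fy=5,interpolation=cv2.INTER_CUBIC))
E
```

```text
t 22.68 p [ 0.5368 -0.2033  0.2451] yaw -65.85 zax [ 0.0021 -0.0025 -1.    ] F [-0.15 -0.06 -0.86] M [0.12 0.01 0.04] w 0.0695 q6 2.16
```

View pics/w7.png

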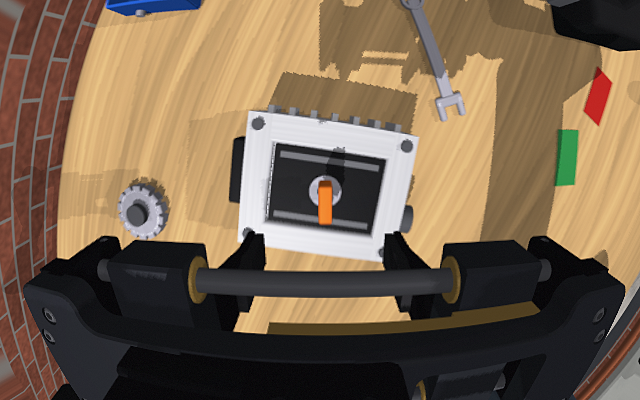

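View pics/s7.png

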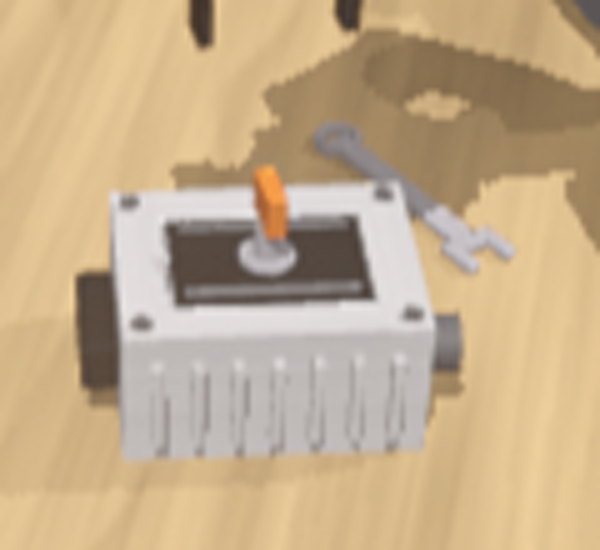

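```bash
python3 - <<'E'
from h import *
import pickle
d=pickle.load(open('d7.pkl','rb'));c=d['wrist'];h=cv2.cvtColor(c['img'],cv2.COLOR_BGR2HSV)
cv2.imwrite('pics/w7z.png',cv2.resize(c['img'][100:270,230:430],None,fx=4,fy=3.5,interpolation=cv2.INTER_CUBIC)) 
cv2.imwrite('pics/w7z.png',cv2.resize(c['img'][130:250,255:400],None,fx=5,fy=5,interpolation=cv2.INTER_CUBIC))
s=d['side'];P=cloud(s);h=cv2.cvtColor(s['img'],cv2.COLOR_BGR2HSV)
m=(h[...,0]>5)&(h[...,0]<18)&(h[...,1]>150)&(h[...,2]>120);k=np.zeros_like(m);k[140:162,355:372]=1;m&=k
print('wing side',m.sum(),np.percentile(P[m],[3,50,97],0).round(4).tolist())
k[:]=0;k[153:172,342:385]=1;k&=(h[...,2]<80);Q=P[k];print('cover top z',k.sum(),np.percentile(Q[:,2],[10,50,90]))
k[:]=0;k[148:175,333:341]=1;k&=(h[...,2]>180);print('rim z',k.sum(),np.median(P[k][:,2]))
E
```

```text
wing side 59 [[0.526, -0.213, 0.1142], [0.5341, -0.1899, 0.1319], [0.5448, -0.1804, 0.1363]]
cover top z 3 [0.08262576 0.0841915  0.08467827]
rim z 192 0.08436986033512178
```

View pics/w7z.png

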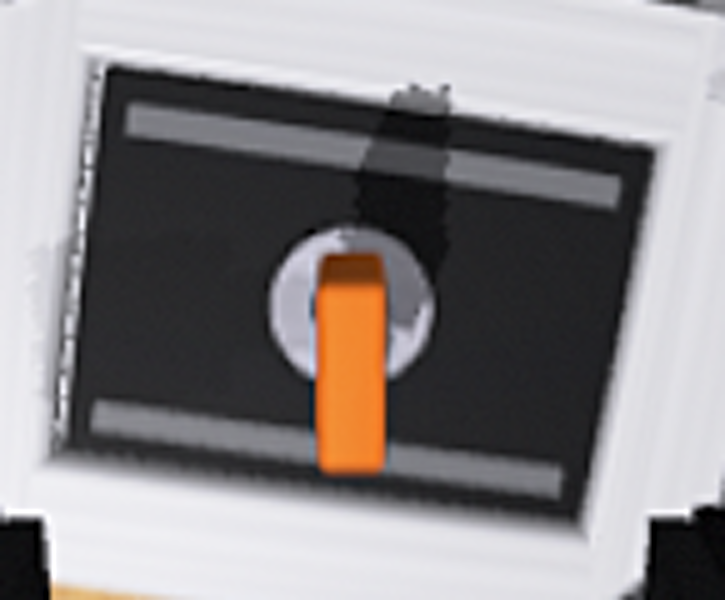

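```bash
python3 - <<'E'
from h import *
import pickle
c=pickle.load(open('d7.pkl','rb'))['wrist']
def g(ps,z): return np.array([fonz(c,255+(a+.5)/5-.5,130+(b+.5)/5-.5,z)[:2] for a,b in ps])
def ang(v): return np.degrees(np.arctan2(v[1],v[0]))
q=g([(318,285),(384,285),(383,472),(320,472)],.1356);w=ang(q[0]+q[1]-q[2]-q[3]);print('wing',q.mean(0),w,np.linalg.norm(q[0]-q[3]))
q=g([(105,65),(655,150),(580,525),(65,450)],.086);v=q[0]+q[3]-q[1]-q[2];print('cover',q.mean(0),ang(v),np.linalg.norm(v)/2, 'turn',ang(v)-w)
q=g([(126,120),(618,193),(560,482),(94,415)],.086);v=q[0]+q[3]-q[1]-q[2];print('strips',ang(v),'turn',ang(v)-w)
from rig import viewer
d={n:viewer.camera(n) for n in('top','side')};t=d['top']
o=pickle.load(open('d0.pkl','rb'))['top']['img'];cv2.imwrite('pics/t8.png',t['img'])
df=cv2.absdiff(o,t['img']).max(2)
for n,(r,cc) in dict(can=((240,278),(165,205)),gear=((140,175),(308,345)),span=((222,272),(415,465))).items(): print(n,df[r[0]:r[1],cc[0]:cc[1]].mean())
E
```

```text
wing [ 0.53558407 -0.20193445] -65.64060889519327 0.03349201970095086
cover [ 0.53546437 -0.20236572] 15.364999316205287 0.10991390737573185 turn 81.00560821139855
strips 15.58974731091481 turn 81.23035620610807
can 5.288815789473684
gear 11.657142857142857
span 77.7716
```

View pics/t8.png

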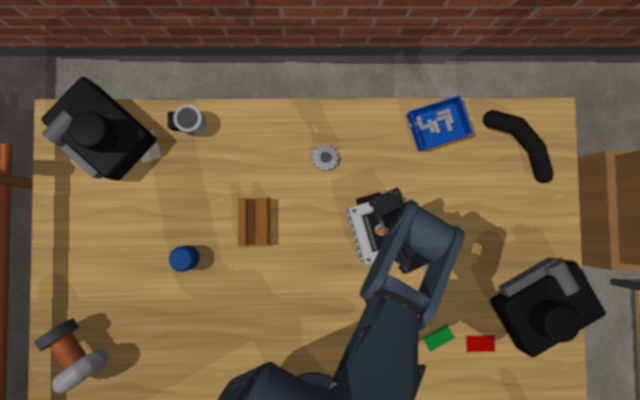

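```bash
python3 -c "
from rig import robot;print(robot.hand_in())"
```

```text
the job is handed in; nothing more can be done
None
```

The cover is seated in the housing, the stud is pushed to its bottom and locked, and I handed the job in with the robot clear of everything. It took about 23 s.

- **Seating:** I lifted the cover by its wing with a 50 N grip. It entered the recess with no contact force until it reached the ledge.
- **Pressing:** I pushed the stud in small steps. The force stayed at spring level until a hard stop at about 15 mm. I confirmed the stop with a vertical push of 14.5 N, the highest reading I saw.
- **Locking:** I backed off 1 mm, turned the wing clockwise by about 81° and let it rise. I then opened the gripper and withdrew upward.

**Last checks**
- **Seat:** Cover yaw is 15.4–15.6° and the housing's is about 15.5°. The pictures show it flush; the depth reading agrees, but rests on only 3 pixels.
- **Lock:** The wing is turned about 81° relative to the cover, and the notch is at 80°. The wing top is at about 0.136 m, as expected 5.5 mm above the bottom.
- **Bystanders:** The canister and gear look unmoved in the top view. The arm hid the spanner there, so its automatic before/after comparison told me nothing. The side and wrist views after release show the spanner lying beside the housing, with no sign it was touched.
- **Disagreement:** The top and wrist cameras differed by about 3 mm in x. I used the wrist camera for both picking up and placing.

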